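Gauge the pump couplings and reject the blocked ones

TASK

Only one of the three grey pump couplings is good: try the plug gauge from the wooden stand in their bores, pressing lightly and never forcing it, to find the one it enters all the way until its collar rests on the block. Leave the gauge standing fully home in that good coupling, which stays upright where it stands, and stand the other two upright on the floor of the red reject tray. Do not shift or tip the bottles, jar, tape core or green box.

Things in the scene. Friction and masses are not known exactly. Their poses are not given: they have to be found in the camera images.
- coupling_a_centre (a point): one of three pump couplings that look alike: grey plastic block with an orange band near its foot, 50 x 50 mm, 70 mm tall, about 0.27 kg, standing loose on the table; this point is its middle, 35 mm above its underside; z up the bore, x and y square to its side faces. Which one is good changes from start to start and cannot be seen
- coupling_b_centre (a point): one of three pump couplings that look alike: grey plastic block with an orange band near its foot, 50 x 50 mm, 70 mm tall, about 0.27 kg, standing loose on the table; this point is its middle, 35 mm above its underside; z up the bore, x and y square to its side faces. Which one is good changes from start to start and cannot be seen
- coupling_c_centre (a point): one of three pump couplings that look alike: grey plastic block with an orange band near its foot, 50 x 50 mm, 70 mm tall, about 0.27 kg, standing loose on the table; this point is its middle, 35 mm above its underside; z up the bore, x and y square to its side faces. Which one is good changes from start to start and cannot be seen
- coupling_a_mouth (a point): middle of the mouth of this coupling's bore, at its top face. Bore 21.5 mm wide, chamfered; a black spring disc 3 mm down hides the inside and gives way to a light push (0.5 to 2 N). In the good coupling the gauge pushes it down until the gauge's collar meets the top face, tip 50 mm deep; in a bad one it stops for good with the tip about 18 mm deep
- coupling_b_mouth (a point): middle of the mouth of this coupling's bore, at its top face. Bore 21.5 mm wide, chamfered; a black spring disc 3 mm down hides the inside and gives way to a light push (0.5 to 2 N). In the good coupling the gauge pushes it down until the gauge's collar meets the top face, tip 50 mm deep; in a bad one it stops for good with the tip about 18 mm deep
- coupling_c_mouth (a point): middle of the mouth of this coupling's bore, at its top face. Bore 21.5 mm wide, chamfered; a black spring disc 3 mm down hides the inside and gives way to a light push (0.5 to 2 N). In the good coupling the gauge pushes it down until the gauge's collar meets the top face, tip 50 mm deep; in a bad one it stops for good with the tip about 18 mm deep
- gauge_tip (a point): flat end of the plug gauge's pin; z runs up the gauge. Loose steel pin 18 mm in diameter, end chamfered to 13 mm; 50 to 57 mm above this point a collar 32 mm in diameter, then a round blue handle 24 mm in diameter from 57 to 125 mm. About 0.24 kg. Starts upright in its stand, collar resting on the stand's top, and lifts straight out
- gauge_handle (a point): middle of the gauge's blue handle, 91 mm above the tip, where to grip it; same axes as the tip
- stand: wooden stand of the gauge, fixed, 60 x 60 mm, 60 mm tall, with a 22 mm hole 54 mm deep in its top; origin at the centre of its underside
- tray: red open reject tray, fixed, outer 240 mm along its x, 150 mm along its y, 30 mm tall, walls and floor 5 mm thick; origin at the centre of its underside. Two couplings fit side by side along its x, at about 55 mm either side of the middle
- bottle_amber_mid (a point): bystander: amber glass syrup bottle, 68 mm across, 220 tall; loose; this point is its middle
- bottle_green_mid (a point): bystander: green glass syrup bottle, 68 mm across, 220 tall; loose; this point is its middle
- jar_yellow_mid (a point): bystander: yellow jar with red cap, 72 mm across, 90 tall; loose; this point is its middle
- tape_roll_mid (a point): bystander: cardboard ring (empty tape core) lying flat, 90 mm across, 45 tall; loose; this point is its middle
- carton_low_mid (a point): bystander: small green box, 60 x 100 x 40 mm; loose; this point is its middle
Things that resemble listed ones, but are neither listed nor needed, are in the scene too. What is shaped like the part that bears coupling_a_centre but blue or purple is not meant.

How it is judged (in metres and radians):
On the way:
1. the gauge is fully home in a coupling (((z of gauge_tip in the frame of coupling_a_centre below -0.01 m and horizontal distance between gauge_tip and coupling_a_centre below 0.008 m and angle between the z axis of gauge_tip and the z axis of coupling_a_centre, either way round below 0.15 rad) or (z of gauge_tip in the frame of coupling_b_centre below -0.01 m and horizontal distance between gauge_tip and coupling_b_centre below 0.008 m and angle between the z axis of gauge_tip and the z axis of coupling_b_centre, either way round below 0.15 rad) or (z of gauge_tip in the frame of coupling_c_centre below -0.01 m and horizontal distance between gauge_tip and coupling_c_centre below 0.008 m and angle between the z axis of gauge_tip and the z axis of coupling_c_centre, either way round below 0.15 rad))), for 0.2 s.
At the end, for the whole second after the job is handed in: Gauge tip at least 45 mm below the mouth of one coupling, 8 mm from its middle and 0.15 rad from its axis at most; that coupling upright (0.1 rad), within 50 mm of its start. The other two upright (0.12 rad) on the tray floor. All released and at rest (0.02 m/s) ((((z of gauge_tip in the frame of coupling_a_centre below -0.01 m and horizontal distance between gauge_tip and coupling_a_centre below 0.008 m and angle between the z axis of gauge_tip and the z axis of coupling_a_centre, either way round below 0.15 rad) and distance of coupling_a_centre from where it was at the start of the episode below 0.05 m and angle between coupling_a_centre's own z axis and vertical below 0.1 rad and x of coupling_b_centre in the frame of tray between -0.105 and 0.105 m and y of coupling_b_centre in the frame of tray between -0.06 and 0.06 m and z of coupling_b_centre in the frame of tray between 0.032 and 0.047 m and angle between each of coupling_b_centre, coupling_c_centre's own z axis and vertical below 0.12 rad and x of coupling_c_centre in the frame of tray between -0.105 and 0.105 m and y of coupling_c_centre in the frame of tray between -0.06 and 0.06 m and z of coupling_c_centre in the frame of tray between 0.032 and 0.047 m) or ((z of gauge_tip in the frame of coupling_b_centre below -0.01 m and horizontal distance between gauge_tip and coupling_b_centre below 0.008 m and angle between the z axis of gauge_tip and the z axis of coupling_b_centre, either way round below 0.15 rad) and distance of coupling_b_centre from where it was at the start of the episode below 0.05 m and angle between coupling_b_centre's own z axis and vertical below 0.1 rad and x of coupling_a_centre in the frame of tray between -0.105 and 0.105 m and y of coupling_a_centre in the frame of tray between -0.06 and 0.06 m and z of coupling_a_centre in the frame of tray between 0.032 and 0.047 m and angle between each of coupling_a_centre, coupling_c_centre's own z axis and vertical below 0.12 rad and x of coupling_c_centre in the frame of tray between -0.105 and 0.105 m and y of coupling_c_centre in the frame of tray between -0.06 and 0.06 m and z of coupling_c_centre in the frame of tray between 0.032 and 0.047 m) or ((z of gauge_tip in the frame of coupling_c_centre below -0.01 m and horizontal distance between gauge_tip and coupling_c_centre below 0.008 m and angle between the z axis of gauge_tip and the z axis of coupling_c_centre, either way round below 0.15 rad) and distance of coupling_c_centre from where it was at the start of the episode below 0.05 m and angle between coupling_c_centre's own z axis and vertical below 0.1 rad and x of coupling_a_centre in the frame of tray between -0.105 and 0.105 m and y of coupling_a_centre in the frame of tray between -0.06 and 0.06 m and z of coupling_a_centre in the frame of tray between 0.032 and 0.047 m and angle between each of coupling_a_centre, coupling_b_centre's own z axis and vertical below 0.12 rad and x of coupling_b_centre in the frame of tray between -0.105 and 0.105 m and y of coupling_b_centre in the frame of tray between -0.06 and 0.06 m and z of coupling_b_centre in the frame of tray between 0.032 and 0.047 m)) and linear speed of each of coupling_a, coupling_b, coupling_c, gauge below 0.02 m/s); the robot touches nothing.
It fails at once if the gauge is forced: more than 60 N between the gauge and a coupling (contact force between gauge and coupling_a above 60 N or contact force between gauge and coupling_b above 60 N or contact force between gauge and coupling_c above 60 N).
It fails at once if a bystander is moved by more than 40 mm or tipped by more than 0.4 rad (distance of any of bottle_amber_mid, bottle_green_mid, jar_yellow_mid, tape_roll_mid, carton_low_mid from where it was at the start of the episode above 0.04 m or angle between any of bottle_amber_mid, bottle_green_mid, jar_yellow_mid, tape_roll_mid, carton_low_mid's own z axis and vertical above 0.4 rad).
It also fails if it takes over 72 s, if anything falls off the work surface, if the arm or the gripper's body presses on something with over 40 N, if the wrist force passes 120 N, or if a joint passes its speed limit or range.

ROBOT

A 7-joint arm with a two-finger parallel gripper is mounted at the origin on the work surface. World frame = base frame: x ahead of the robot, y to its left, z up, the work surface at z = 0. Lengths are in m, angles in degrees, forces in N, time in s.
With the tool pointing down it reaches from about 0.4 to 0.925 m from the base axis. Payload 5.6 kg.
Tool frame: the origin (TCP) lies at the centre of the arm's flange, where the gripper is bolted on; the fingertips stand 173 mm ahead of it and the grasp point (between the pads) lies 155 mm ahead of it (r.tips_ahead is the distance from the TCP to the fingertips, in m); x points along the fingers, y is the direction in which the jaws open and shut, and the axes are right-handed (so a half turn about x gives the same grasp; the last joint's range is limited). The gripper opens to 85 mm and grips with 20 to 120 N. Pads are 22 mm wide; open, the fingers measure 114 mm over their backs; the gripper's body (76 mm by 85 mm) begins 54 mm behind the grasp point. The pads swing forward as they close: fully open they stand 13 mm farther back than shut.
Start: joints at [71.734, 26.786, -0.665, 91.828, 0.344, 61.387, -3.226], TCP at [0.177, -0.625, 0.405] pointing down, gripper open.
Joint ranges: [-144.91, 144.91], [-17.63, 115.5], [-89.93, 88.59], [15.96, 139.68], [-74.01, 254.01], [8.47, 105.57], [-167.45, 167.45]. Speed limits (degrees/s): [147.25, 147.25, 180, 180, 180, 180, 180].

INTERFACE

Orientations are given as [roll, pitch, yaw] about the fixed x, y, z axes, in that order (R = Rz(yaw) Ry(pitch) Rx(roll)).
In Python, from plant import r, viewer gives the robot as it stands. The module is installed in compiled form; this text tells all that it offers.
- The arm moves only by the tool arm_command, never from a script. Its argument "deltas" is a list of rows, each an object of numbers: "dx", "dy", "dz": the shift along the world's x, y, z in mm; "yaw": the turn about the world's z in degrees; "hand": the finger opening in mm, from 0 to 85.4. In form: [{"dx": .., "dy": .., "dz": .., "yaw": .., "hand": ..}, ...]. A call has exactly 5 rows; each row shifts and turns the commanded pose from where the row before left it; what a row does not reach is not made up. A row lasts 1/12 s, in which the tool goes at most 41.7 mm and 7.16 degrees, less where a joint would pass 70% of its speed; a pose out of reach is approached as far as the arm can. A call with a gripper value outside its range is refused whole. The fingers move at their own pace and stop on an object; "grip_force" is the grip in N (left out, the last holds). Time passes only in rows, so rows that do not move let the fingers close, or fill a call up. It gives the time, the measured TCP pose, the force and the opening at its end, in the units of the state.
- r.get_obs(): the state, without advancing time (a new reading comes with each control period).
- viewer.grab_frame(name): name is "side" or "top" or "wrist"; returns (picture, depth): 480x640x3 uint8, red, green, blue; 480x640 float32, m along the optical axis (not along the pixel's ray), 0 where there is no reading.
- viewer.camera_params(name): a dict with "K" (3x3 intrinsics, pixels), "dist" ([k1, k2, p1, p2, k3] as OpenCV has them; the pictures are not rectified), "R" (3x3) and "t" (3): a world point X has camera coordinates R X + t; the wrist camera has in their place "T_tool_cam" (4x4, takes a point from camera to tool coordinates, whose origin is the TCP and whose axes are the tool frame's). Camera axes: x right, y down, z forward; pixel columns grow to the right and rows downward; lengths in m; the calibration is good to about 2 mm. A picture is of the moment at which its call begins: read the wrist's pose just before it. camera_params takes no time and is no camera call.
- r.finish_job(): hands the job in, once; it reports no verdict.
The state is a dict: "clock": time; "joint_pos": joint angles; "joint_velocities": joint speeds; "joint_efforts": joint torques, N m; "position": TCP position; "tcp_rot": TCP orientation; "wrist_force": force on the tool from outside, world axes, zero at the start; "wrist_torque": the same for the moment, N m; "grip_width": finger opening in m.
Only numpy, scipy, OpenCV 4.12 (cv2) and the standard library are available. Lean on these libraries where they do the work, as an engineer would, in place of code of your own. Each camera call takes 0.05 s, during which the arm holds its last target.

## Working session

There is one attempt and no reset: what is moved stays moved. The work goes in short steps, Python scripts to look and compute and a tool call to move; the robot and the scene stay as the last step left them, time stands still between calls to the robot, and variables do not carry over. Pictures are saved under pics/ and viewed, and the job is handed in when it is done.

Besides the shell and the picture viewer there is one more tool, called after ">>>" as name([rows], argument=value, ...), one row to a line, values as JSON. arm_command: Moves the arm, as the interface text tells. Its arguments: {"type":"object","properties":{"deltas":{"type":"array"},"grip_force":{"type":"number"}},"required":["deltas"]}

```bash
mkdir -p pics; cat > h.py <<'E'
from plant import r, viewer
import numpy as np, cv2
from scipy.spatial.transform import Rotation as Ro
def grab(name,save):
    o=r.get_obs(); im,d=viewer.grab_frame(name)
    cv2.imwrite(f'pics/{save}.png',im[:,:,::-1]); np.savez(f'pics/{save}.npz',im=im,d=d,p=o['position'],rot=o['tcp_rot'])
    return o,im,d
def pose(name,p=None,rot=None):
    c=viewer.camera_params(name)
    if name!='wrist': return c,np.array(c['R']).T,-np.array(c['R']).T@np.array(c['t'])
    T=np.array(c['T_tool_cam']); Rt=Ro.from_euler('xyz',rot,degrees=True).as_matrix()
    return c,Rt@T[:3,:3],Rt@T[:3,3]+np.array(p)
def cloud(name,d,p=None,rot=None):
    c,R,t=pose(name,p,rot); h,w=d.shape
    uv=np.stack(np.meshgrid(np.arange(w),np.arange(h)),-1).reshape(-1,1,2).astype(np.float64)
    n=cv2.undistortPoints(uv,np.array(c['K']),np.array(c['dist'])).reshape(h,w,2)
    X=np.dstack([n*d[...,None],d])
    return X@R.T+t
def ld(name,save):
    z=np.load(f'pics/{save}.npz'); return z['im'],z['d'],cloud(name,z['d'],z['p'],z['rot'])
E
python3 - <<'E'
from h import *
print(r.get_obs())
for n in('top','side','wrist'): grab(n,n+'0'); print(viewer.camera_params(n))
E
```

```text
{'clock': 0.0, 'joint_pos': array([71.73431286, 26.83584067, -0.6651566 , 91.88274438,  0.34349717,
       61.38584308, -3.22454673]), 'joint_velocities': array([ 0.01812158, -0.01267034, -0.0217949 ,  0.06975865, -0.00449443,
       -0.0078648 , -0.01845913]), 'joint_efforts': array([-1.58746589e-04, -5.32380152e+01,  2.14310613e-02, -2.51298273e+01,
        1.14662331e-02,  7.86967110e-03,  9.66545798e-06]), 'position': array([ 0.1768906 , -0.62519619,  0.40372668]), 'tcp_rot': array([-86.2279779 ,  89.89755352, 109.57173289]), 'wrist_force': array([ 0.23524879, -0.7093258 ,  0.03923576]), 'wrist_torque': array([ 0.03561532, -0.00895587,  0.01718232]), 'grip_width': 0.08543831531271093}
{'K': array([[458.16717832,   0.        , 319.17023456],
       [  0.        , 458.16717832, 240.70468627],
       [  0.        ,   0.        ,   1.        ]]), 'dist': array([-0.0274957,  0.       ,  0.       ,  0.       ,  0.       ]), 'R': array([[ 0.03032378, -0.99882672, -0.03775773],
       [-0.99759567, -0.0278881 , -0.06344395],
       [ 0.06231652,  0.03959081, -0.99727089]]), 't': array([0
[... 379 characters left out ...]
,
       [ 0.3826405 , -0.6228455 , -0.68238533]]), 't': array([0.53151424, 0.25748464, 0.7315378 ])}
{'K': array([[421.73888714,   0.        , 319.74710569],
       [  0.        , 421.73888714, 241.5477063 ],
       [  0.        ,   0.        ,   1.        ]]), 'dist': array([-0.00948344,  0.        ,  0.        ,  0.        ,  0.        ]), 'T_tool_cam': array([[ 1.11853367e-04, -3.18469683e-01,  9.47933040e-01,
         3.17019868e-02],
       [ 9.99999867e-01,  5.12472862e-04,  5.41744148e-05,
         3.00015832e-04],
       [-5.03042867e-04,  9.47932908e-01,  3.18469698e-01,
        -8.10420686e-02],
       [ 0.00000000e+00,  0.00000000e+00,  0.00000000e+00,
         1.00000000e+00]])}
```

View pics/top0.png

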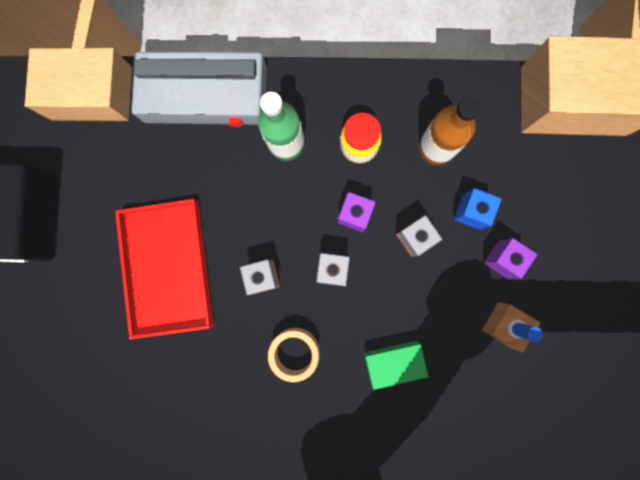

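View pics/side0.png

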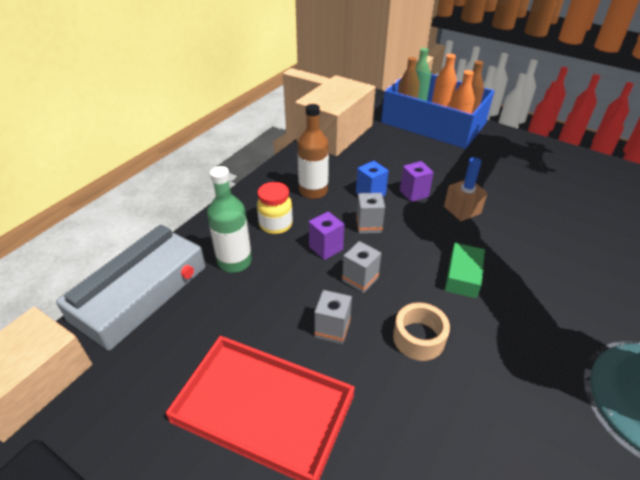

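View pics/wrist0.png

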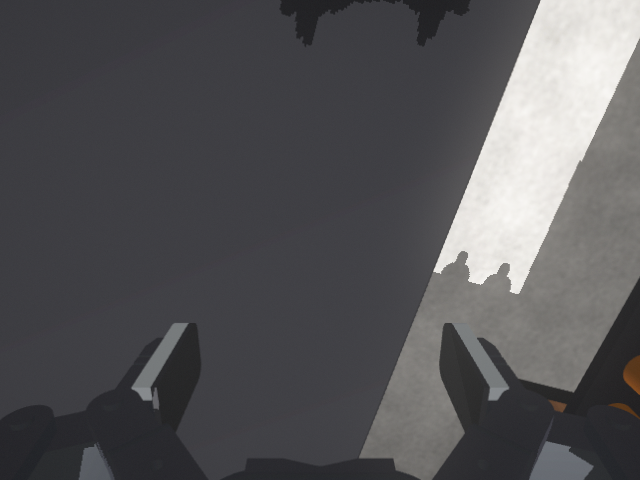

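The top image shows three grey blocks at (258,277), (333,269) and (420,236). The purple blocks at (357,211) and (513,258) and the blue one at (480,208) are decoys. The gauge stands at (520,328) in the stand, the tray is at (165,268), and the bystanders are all around. Next I'll measure.

```bash
cat > m.py <<'E'
from h import *
im,d,X=ld('top','top0'); hsv=cv2.cvtColor(im,cv2.COLOR_RGB2HSV)
def rect(m):
    (c,s,a)=cv2.minAreaRect((X[m][:,:2]*1000).astype(np.float32)); return np.round(c,1),np.round(s,1),round(a,1),np.round(np.median(X[m],0)*1000,1),m.sum()
V,U=np.mgrid[:480,:640]
for n,(u,v) in dict(g1=(258,277),g2=(333,269),g3=(420,236),p1=(357,211),p2=(513,258),b=(480,208)).items():
    near=(abs(U-u)<28)&(abs(V-v)<28)&(d>0)
    print(n,rect(near&(X[...,2]>.062)&(X[...,2]<.078)))
near=(abs(U-513)<45)&(abs(V-328)<40)&(d>0)
print('stand',rect(near&(X[...,2]>.052)&(X[...,2]<.064)))
for lo,hi in((.062,.08),(.085,.12),(.123,.14)):
    m=near&(X[...,2]>lo)&(X[...,2]<hi); print(lo,rect(m) if m.sum()>3 else m.sum())
tr=(U<230)&(V>180)&(V<360)&(d>0)&(hsv[...,0]<8)&(hsv[...,1]>150)
print('tray rim',rect(tr&(X[...,2]>.024)),'floor',rect(tr&(X[...,2]<.012)))
for n,(u,v,w) in dict(green=(282,125,45),jar=(361,138,30),amber=(447,130,45),tape=(293,355,32),box=(397,366,35)).items():
    m=(abs(U-u)<w)&(abs(V-v)<w)&(d>0)&(X[...,2]>.02)&(hsv[...,2]>40); print(n,rect(m),X[m][:,2].max())
for q in [(200,20),(600,90),(80,90),(200,90)]:
    print(q,X[q[1],q[0]])
E
python3 m.py
python3 - <<'E'
import cv2
im=cv2.imread('pics/top0.png')[170:370,220:560]
cv2.imwrite('pics/crop0.png',cv2.resize(im,None,fx=2.3,fy=2.3,interpolation=cv2.INTER_CUBIC))
E
```

```text
g1 (array([517.5, 161.1]), array([49.8, 50.4]), 16.6, array([517.5, 160.8,  71.2]), np.int64(824))
g2 (array([535.2,  30.3]), array([49.9, 49.9]), 84.4, array([535.2,  30.3,  71.1]), np.int64(803))
g3 (array([ 598.3, -121.5]), array([50.3, 50.1]), 35.3, array([ 598.5, -120.8,   70.7]), np.int64(819))
p1 (array([639.4,  -8.4]), array([50. , 50.2]), 71.1, array([639.2,  -8.5,  70.9]), np.int64(816))
p2 (array([ 563.5, -284.8]), array([51.3, 50.9]), 57.4, array([ 563.5, -283.5,   70.4]), np.int64(908))
b (array([ 651.4, -225.1]), array([51.5, 51.6]), 69.8, array([ 650.7, -224.8,   70.4]), np.int64(893))
stand (array([ 442.4, -288. ]), array([60.9, 61.1]), 59.5, array([ 447.6, -279.6,   60.8]), np.int64(869))
0.062 (array([ 442.1, -287.4]), array([58.6, 60.2]), 60.6, array([ 447.3, -278.8,   63.4]), np.int64(320))
0.085 (array([ 443.9, -280.5]), array([ 9.1, 23.3]), 75.6, array([ 445.2, -277.9,  103.1]), np.int64(128))
0.123 (array([ 443.1, -288. ]), array([21.7, 24. ]), 20.9, array([ 443.1, -285.7,  135.6]), np.int64(219))
tray rim (array([527., 348.]), array([241.6, 151.8]), 9.7, array
[... 249 characters left out ...]
 0.22448641417700677
jar (array([771.3, -13. ]), array([67.5, 67.5]), 36.8, array([764.7, -12. ,  90. ]), np.int64(1530)) 0.09531201237081499
amber (array([ 767.8, -156.3]), array([68.3, 60.3]), 55.7, array([ 758.5, -148.8,  146.4]), np.int64(2413)) 0.22420144710568302
tape (array([379.7,  96.8]), array([88.5, 89.6]), 46.8, array([377. ,  97.2,  45.8]), np.int64(1085)) 0.05123928975078895
box (array([366.4, -86.3]), array([ 61.2, 100.2]), 14.5, array([368.3, -86.3,  41.1]), np.int64(2030)) 0.045611629283669575
(200, 20) [ 1.4410614   0.55432377 -0.74362391]
(600, 90) [ 0.84234098 -0.40226137  0.1213699 ]
(80, 90) [0.84342743 0.49550465 0.083322  ]
(200, 90) [0.8534242  0.28167969 0.06248147]
```

View pics/crop0.png

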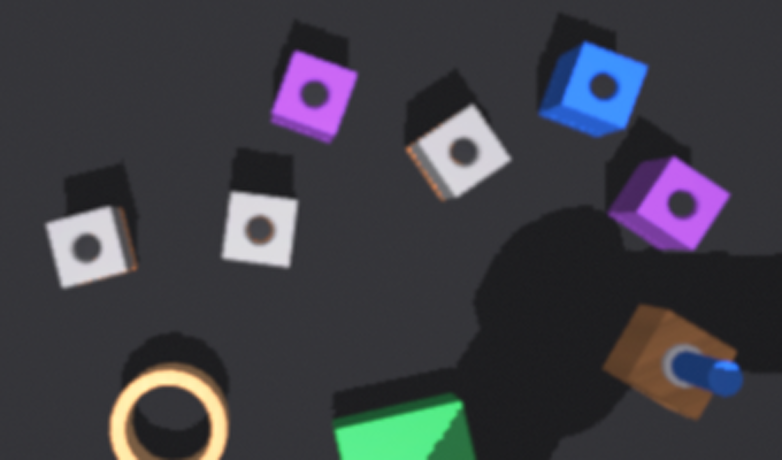

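The enlarged crop confirms it: three grey blocks with orange bands, against purple and blue decoys without. The measured sizes (50 x 50 mm, 70 mm tall; tray 241 x 152 mm; gauge top at 135 mm) match the description.

```bash
cat > st.py <<'E'
from h import *
def tell(tx=None,ty=None,tz=None,ya=None):
    o=r.get_obs(); R=Ro.from_euler('xyz',o['tcp_rot'],degrees=True).as_matrix()
    a=np.degrees(np.arctan2(R[1,1],R[0,1]))
    print('t',round(o['clock'],2),'pos',np.round(o['position']*1000,1),'jaw',round(a,2),'xdir',np.round(R[:,0],4),'F',np.round(o['wrist_force'],1),'M',np.round(o['wrist_torque'],2),'w',round(o['grip_width']*1000,1),'q',np.round(o['joint_pos']).astype(int))
    if tx is not None: print('d',np.round(np.array([tx,ty,tz])-o['position']*1000,1), 'dyaw', None if ya is None else round((ya-a+90)%180-90,2))
import sys
tell(*map(float,sys.argv[1:]))
E
python3 st.py 443 -288 256 0
```

```text
t 0.15 pos [ 176.9 -625.3  403.9] jaw -74.21 xdir [-5.0e-04  1.3e-03 -1.0e+00] F [-0.1 -0.2 -0.5] M [ 0.04 -0.06 -0.02] w 85.4 q [72 27 -1 92  0 61 -3]
d [ 266.1  337.3 -147.9] dyaw 74.21
```

>>> arm_command([
  {"dx": 20,"dy": 26,"dz": 0,"yaw": 3,"hand": 85},
  {"dx": 20,"dy": 26,"dz": 0,"yaw": 3,"hand": 85},
  {"dx": 20,"dy": 26,"dz": 0,"yaw": 3,"hand": 85},
  {"dx": 20,"dy": 26,"dz": 0,"yaw": 3,"hand": 85},
  {"dx": 20,"dy": 26,"dz": 0,"yaw": 3,"hand": 85},
], grip_force=40)

```text
clock: 0.57
position: [0.2776, -0.494, 0.4044]
tcp_rot: [-83.4, 90.0, 127.5]
wrist_force: [0.4, 0.6, 0.5]
grip_width: 0.0854
```

>>> arm_command([
  {"dx": 20,"dy": 26,"dz": 0,"yaw": 3,"hand": 85},
  {"dx": 20,"dy": 26,"dz": 0,"yaw": 3,"hand": 85},
  {"dx": 20,"dy": 26,"dz": 0,"yaw": 3,"hand": 85},
  {"dx": 20,"dy": 26,"dz": 0,"yaw": 3,"hand": 85},
  {"dx": 20,"dy": 26,"dz": 0,"yaw": 3,"hand": 85},
])

```text
clock: 0.98
position: [0.3776, -0.364, 0.4046]
tcp_rot: [-38.1, 90.0, -172.1]
wrist_force: [0.5, -0.4, 0.2]
grip_width: 0.0849
```

>>> arm_command([
  {"dx": 22,"dy": 26,"dz": 0,"yaw": 4,"hand": 85},
  {"dx": 22,"dy": 26,"dz": 0,"yaw": 4,"hand": 85},
  {"dx": 22,"dy": 25,"dz": 0,"yaw": 3,"hand": 85},
  {"dx": 0,"dy": 0,"dz": 0,"yaw": 0,"hand": 85},
  {"dx": 0,"dy": 0,"dz": 0,"yaw": 0,"hand": 85},
])

```text
clock: 1.4
position: [0.4441, -0.2867, 0.4046]
tcp_rot: [-154.3, 90.0, 82.7]
wrist_force: [0.0, -0.0, -0.1]
grip_width: 0.0853
```

```bash
python3 -c "
from h import *
grab('wrist','w1')"; python3 st.py 443 -288 256 -33
```

```text
t 1.45 pos [ 443.  -288.2  404.4] jaw -33.16 xdir [-7.e-04 -0.e+00 -1.e+00] F [ 0.8 -0.4 -0.2] M [-0.02  0.03 -0.04] w 84.9 q [ 45  17 -19 108   6  57 -10]
d [  -0.     0.2 -148.4] dyaw 0.16
```

View pics/w1.png

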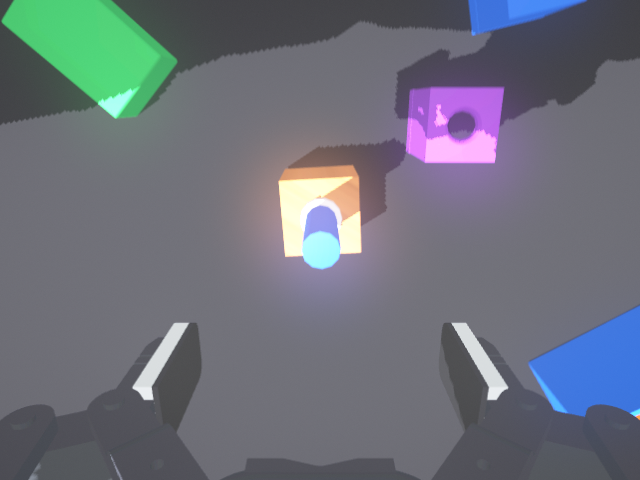

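The wrist image shows the blue gauge top at (322,250), centred between the pads. I'll check its position with wrist depth.

```bash
python3 - <<'E'
from h import *
im,d,X=ld('wrist','w1'); V,U=np.mgrid[:480,:640]
n=(abs(U-322)<45)&(abs(V-215)<65)&(d>0)
for lo,hi in((.056,.0635),(.128,.145)):
    m=n&(X[...,2]>lo)&(X[...,2]<hi); print(m.sum(),cv2.minAreaRect((X[m][:,:2]*1000).astype(np.float32)),np.median(X[m],0)*1000)
m=n&(X[...,2]>.128); print(cv2.minEnclosingCircle((X[m][:,:2]*1000).astype(np.float32)))
E
```

```text
3932 ((442.1192626953125, -289.70306396484375), (60.50590896606445, 60.02889633178711), 60.35430908203125) [ 449.02251716 -281.49744648   59.10780769]
1216 ((442.26434326171875, -289.6487121582031), (23.297922134399414, 23.210519790649414), 45.60996627807617) [ 442.77612252 -288.84694566  134.0320694 ]
((442.3509216308594, -289.7309265136719), 12.150262832641602)
```

>>> arm_command([
  {"dx": -0.5,"dy": -1,"dz": -30,"yaw": 0,"hand": 85},
  {"dx": 0,"dy": 0,"dz": -30,"yaw": 0,"hand": 85},
  {"dx": 0,"dy": 0,"dz": -30,"yaw": 0,"hand": 85},
  {"dx": 0,"dy": 0,"dz": -25,"yaw": 0,"hand": 85},
  {"dx": 0,"dy": 0,"dz": -20,"yaw": 0,"hand": 85},
])

```text
clock: 1.87
position: [0.4406, -0.2909, 0.2675]
tcp_rot: [-65.3, 89.8, 171.3]
wrist_force: [0.5, -0.3, -0.1]
grip_width: 0.0851
```

>>> arm_command([
  {"dx": 0,"dy": 0,"dz": -12,"yaw": 0,"hand": 85},
  {"dx": 0,"dy": 0,"dz": 0,"yaw": 0,"hand": 20},
  {"dx": 0,"dy": 0,"dz": 0,"yaw": 0,"hand": 15},
  {"dx": 0,"dy": 0,"dz": 0,"yaw": 0,"hand": 15},
  {"dx": 0,"dy": 0,"dz": 0,"yaw": 0,"hand": 15},
])

```text
clock: 2.28
position: [0.4429, -0.29, 0.2591]
tcp_rot: [85.1, 89.8, -38.1]
wrist_force: [-0.6, 0.1, -0.0]
grip_width: 0.0384
```

>>> arm_command([
  {"dx": 0,"dy": 0,"dz": 0,"yaw": 0,"hand": 15},
  {"dx": 0,"dy": 0,"dz": 0,"yaw": 0,"hand": 15},
  {"dx": 0,"dy": 0,"dz": 0,"yaw": 0,"hand": 15},
  {"dx": 0,"dy": 0,"dz": 0,"yaw": 0,"hand": 15},
  {"dx": 0,"dy": 0,"dz": 0,"yaw": 0,"hand": 15},
])

```text
clock: 2.7
position: [0.4428, -0.2897, 0.259]
tcp_rot: [76.1, 89.9, -47.1]
wrist_force: [-1.4, 0.2, 5.9]
grip_width: 0.0229
```

```bash
python3 st.py 442.5 -289 256 -33
```

```text
t 2.7 pos [ 442.8 -289.7  259. ] jaw -33.21 xdir [ 0.0013 -0.0014 -1.    ] F [-1.4  0.2  5.9] M [0.12 0.31 0.02] w 22.9 q [ 43  28 -16 114  12  39 -14]
d [-0.3  0.7 -3. ] dyaw 0.21
```

>>> arm_command([
  {"dx": 0,"dy": 0,"dz": 15,"yaw": 0,"hand": 15},
  {"dx": 0,"dy": 0,"dz": 20,"yaw": 0,"hand": 15},
  {"dx": 0,"dy": 0,"dz": 25,"yaw": 0,"hand": 15},
  {"dx": 0,"dy": 0,"dz": 25,"yaw": 0,"hand": 15},
  {"dx": 0,"dy": 0,"dz": 15,"yaw": 0,"hand": 15},
])

```text
clock: 3.12
position: [0.4428, -0.2894, 0.3602]
tcp_rot: [88.1, 89.8, -35.1]
wrist_force: [-0.2, 0.4, -2.9]
grip_width: 0.023
```

>>> arm_command([
  {"dx": 20,"dy": 22,"dz": 0,"yaw": 0,"hand": 15},
  {"dx": 20,"dy": 22,"dz": 0,"yaw": 0,"hand": 15},
  {"dx": 20,"dy": 22,"dz": 0,"yaw": 0,"hand": 15},
  {"dx": 20,"dy": 22,"dz": 0,"yaw": 0,"hand": 15},
  {"dx": 20,"dy": 22,"dz": 0,"yaw": 0,"hand": 15},
])

```text
clock: 3.53
position: [0.5429, -0.1784, 0.3578]
tcp_rot: [8.3, 90.0, -114.9]
wrist_force: [0.1, -0.5, -2.4]
grip_width: 0.0228
```

>>> arm_command([
  {"dx": 20,"dy": 22,"dz": 0,"yaw": 0,"hand": 15},
  {"dx": 20,"dy": 22,"dz": 0,"yaw": 0,"hand": 15},
  {"dx": 15,"dy": 14,"dz": 0,"yaw": 0,"hand": 15},
  {"dx": 0,"dy": 0,"dz": 0,"yaw": 0,"hand": 15},
  {"dx": 0,"dy": 0,"dz": 0,"yaw": 0,"hand": 15},
])

```text
clock: 3.95
position: [0.5978, -0.12, 0.3573]
tcp_rot: [-94.2, 90.0, 142.8]
wrist_force: [-1.2, -0.7, -2.7]
grip_width: 0.023
```

```bash
python3 -c "
from h import *
grab('wrist','w2'); grab('side','s2')"; python3 st.py 598.3 -121.5 370 -33
```

```text
t 4.05 pos [ 596.8 -122.4  357.3] jaw -33.26 xdir [-1.4e-03 -8.0e-04 -1.0e+00] F [ 1.2 -0.8 -2.8] M [-0.06  0.02  0.  ] w 23.0 q [ 24  28 -21  99  12  55 -34]
d [ 1.5  0.9 12.7] dyaw 0.26
```

View pics/w2.png

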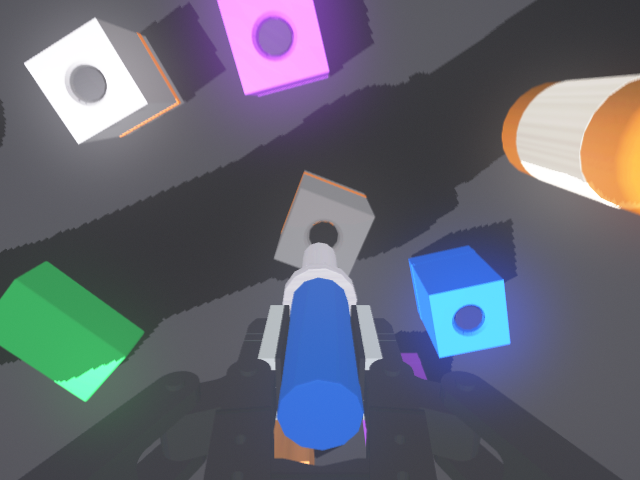

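View pics/s2.png

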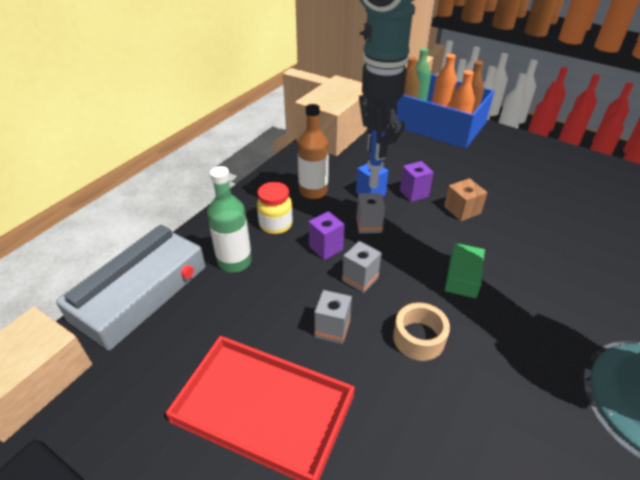

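The wrist view shows the gauge gripped upright, with its tip at (318,255) just short of the grey block's bore at (323,235). I'll measure tip against bore.

```bash
cat > gm.py <<'E'
from h import *
import sys
from scipy.optimize import least_squares
s=sys.argv[1]; im,d,X=ld('wrist',s); V,U=np.mgrid[:480,:640]
z=np.load(f'pics/{s}.npz'); c,R,cam=pose('wrist',z['p'],z['rot'])
hsv=cv2.cvtColor(im,cv2.COLOR_RGB2HSV)
g=(abs(U-320)<40)&(V>235)&(d>0)&(X[...,2]>z['p'][2]-.26)
blue=g&(hsv[...,0]>100)&(hsv[...,0]<125)&(hsv[...,1]>120)&(V<470)
P=X[blue]*1000
top=P[:,2]>np.percentile(P[:,2],99)-4
print('n',len(P),'ztop',np.percentile(P[:,2],99),'topcircle',cv2.minEnclosingCircle(P[top][:,:2].astype(np.float32)))
S=P[~top]; S=S[S[:,2]<S[:,2].max()-4]
z0=np.mean(S[:,2])
f=lambda q: np.hypot(S[:,0]-q[0]-q[2]*(S[:,2]-z0),S[:,1]-q[1]-q[3]*(S[:,2]-z0))-12
q=least_squares(f,[z['p'][0]*1000,z['p'][1]*1000,0,0],loss='soft_l1').x
ztip=np.percentile(P[:,2],99)-125
tip=q[:2]+q[2:]*(ztip-z0)
print('axis at z',round(z0),np.round(q,3),'res',np.abs(f(q)).mean(),'tip est',np.round(tip,1),round(ztip,1),'TCP',np.round(z['p']*1000,1))
# steel pin
pin=g&(hsv[...,1]<60)&(X[...,2]>ztip/1000-.005)&(X[...,2]<ztip/1000+.048)&(abs(U-320)<22)
S=X[pin]*1000; print('pin n',len(S))
if len(S)>50:
    f2=lambda t: np.hypot(S[:,0]-t[0],S[:,1]-t[1])-9
    q2=least_squares(f2,q[:2],loss='soft_l1').x; print('pin centre',np.round(q2,1),np.abs(f2(q2)).mean(),S[:,2].min(),S[:,2].max())
m=(d>0)&(X[...,2]>.066)&(X[...,2]<.074)&(hsv[...,1]<60)
n,l,st,ce=cv2.connectedComponentsWithStats(m.astype(np.uint8))
for i in range(1,n):
    if st[i,4]>400:
        Q=X[l==i]*1000; print('block',np.round(ce[i]),st[i,4],[np.round(a,1) for a in cv2.minAreaRect(Q[:,:2].astype(np.float32))],np.median(Q[:,2]))
E
python3 gm.py w2
```

```text
n 11154 ztop 233.31083975041932 topcircle ((597.6223754882812, -119.92300415039062), 12.51843547821045)
axis at z 201 [ 5.96876e+02 -1.20232e+02  4.00000e-03 -3.00000e-03] res 0.23085002507166386 tip est [ 596.5 -120. ] 108.3 TCP [ 597.8 -120.   357.3]
pin n 605
pin centre [ 596.6 -119.9] 0.18017190803592442 109.48478660668809 140.30073298742792
block [86. 80.] 7732 [array([534.6,  29.8]), array([50.6, 51.7]), np.float64(84.2)] 68.97984659159734
block [559. 126.] 728 [array([ 754.6, -146.1]), array([65.8, 25.6]), np.float64(49.7)] 69.93912161525334
block [323. 228.] 4149 [array([ 598. , -122.3]), array([50.6, 50.2]), np.float64(35.6)] 69.05369641396835
```

>>> arm_command([
  {"dx": 1.4,"dy": -2.2,"dz": -10,"yaw": 0,"hand": 15},
  {"dx": 0,"dy": 0,"dz": -10,"yaw": 0,"hand": 15},
  {"dx": 0,"dy": 0,"dz": -8,"yaw": 0,"hand": 15},
  {"dx": 0,"dy": 0,"dz": -4,"yaw": 0,"hand": 15},
  {"dx": 0,"dy": 0,"dz": -2,"yaw": 0,"hand": 15},
])

```text
clock: 4.47
position: [0.5983, -0.124, 0.3221]
tcp_rot: [-67.4, 89.9, 169.3]
wrist_force: [-0.3, 0.1, -3.1]
grip_width: 0.0232
```

>>> arm_command([
  {"dx": 0,"dy": 0,"dz": -2,"yaw": 0,"hand": 15},
  {"dx": 0,"dy": 0,"dz": -2,"yaw": 0,"hand": 15},
  {"dx": 0,"dy": 0,"dz": -2,"yaw": 0,"hand": 15},
  {"dx": 0,"dy": 0,"dz": -1,"yaw": 0,"hand": 15},
  {"dx": 0,"dy": 0,"dz": 0,"yaw": 0,"hand": 15},
])

```text
clock: 4.88
position: [0.5989, -0.1236, 0.3166]
tcp_rot: [-16.4, 90.0, -139.6]
wrist_force: [-0.1, 0.5, -2.0]
grip_width: 0.023
```

```bash
python3 -c "
from h import *
grab('wrist','w3')"; python3 st.py ; python3 gm.py w3
```

```text
t 4.93 pos [ 598.9 -123.6  316.8] jaw -33.2 xdir [ 1.e-04 -1.e-04 -1.e+00] F [ 0.2  0.7 -2.6] M [-0.01  0.06 -0.04] w 23.3 q [ 24  31 -20 100  13  51 -35]
n 11168 ztop 192.59570100766894 topcircle ((598.3778076171875, -123.54238891601562), 12.396719932556152)
axis at z 161 [ 5.98049e+02 -1.23892e+02  3.00000e-03 -3.00000e-03] res 0.2347010696733347 tip est [ 597.7 -123.6] 67.6 TCP [ 598.9 -123.6  316.6]
pin n 1157
pin centre [ 598.4 -123.5] 1.3212919060274904 62.66138480892966 100.07978115072255
block [44. 74.] 9296 [array([534.6,  29.7]), array([51.5, 51.9]), np.float64(84.3)] 68.93216670510901
block [595. 130.] 1182 [array([ 752.2, -146.8]), array([64.1, 23. ]), np.float64(55.1)] 70.06514469387506
block [316. 241.] 5032 [array([ 597.8, -122.4]), array([51.2, 50.1]), np.float64(35.6)] 69.04300744066532
```

>>> arm_command([
  {"dx": 0,"dy": 1,"dz": -2,"yaw": 0,"hand": 15},
  {"dx": 0,"dy": 0,"dz": -2,"yaw": 0,"hand": 15},
  {"dx": 0,"dy": 0,"dz": -2,"yaw": 0,"hand": 15},
  {"dx": 0,"dy": 0,"dz": -2,"yaw": 0,"hand": 15},
  {"dx": 0,"dy": 0,"dz": 0,"yaw": 0,"hand": 15},
])

```text
clock: 5.35
position: [0.5988, -0.1226, 0.3083]
tcp_rot: [-73.9, 90.0, 162.9]
wrist_force: [0.0, -0.3, -1.8]
grip_width: 0.0231
```

>>> arm_command([
  {"dx": 0,"dy": 0,"dz": -2,"yaw": 0,"hand": 15},
  {"dx": 0,"dy": 0,"dz": -2,"yaw": 0,"hand": 15},
  {"dx": 0,"dy": 0,"dz": -1,"yaw": 0,"hand": 15},
  {"dx": 0,"dy": 0,"dz": -1,"yaw": 0,"hand": 15},
  {"dx": 0,"dy": 0,"dz": 0,"yaw": 0,"hand": 15},
])

```text
clock: 5.77
position: [0.5988, -0.1227, 0.3025]
tcp_rot: [-55.9, 90.0, -179.1]
wrist_force: [-0.8, 0.2, -1.5]
grip_width: 0.0227
```

>>> arm_command([
  {"dx": 0,"dy": 0,"dz": -1,"yaw": 0,"hand": 15},
  {"dx": 0,"dy": 0,"dz": -1,"yaw": 0,"hand": 15},
  {"dx": 0,"dy": 0,"dz": -1,"yaw": 0,"hand": 15},
  {"dx": 0,"dy": 0,"dz": 0,"yaw": 0,"hand": 15},
  {"dx": 0,"dy": 0,"dz": 0,"yaw": 0,"hand": 15},
])

```text
clock: 6.18
position: [0.5989, -0.1226, 0.2996]
tcp_rot: [-69.2, 90.0, 167.6]
wrist_force: [-0.1, 1.2, -1.6]
grip_width: 0.0233
```

>>> arm_command([
  {"dx": 0,"dy": 0,"dz": -1,"yaw": 0,"hand": 15},
  {"dx": 0,"dy": 0,"dz": -1,"yaw": 0,"hand": 15},
  {"dx": 0,"dy": 0,"dz": 0,"yaw": 0,"hand": 15},
  {"dx": 0,"dy": 0,"dz": -1,"yaw": 0,"hand": 15},
  {"dx": 0,"dy": 0,"dz": 0,"yaw": 0,"hand": 15},
])

```text
clock: 6.6
position: [0.5989, -0.1227, 0.2965]
tcp_rot: [25.9, 90.0, -97.3]
wrist_force: [-1.0, 0.3, -1.1]
grip_width: 0.0228
```

>>> arm_command([
  {"dx": 0,"dy": 0,"dz": -1,"yaw": 0,"hand": 15},
  {"dx": 0,"dy": 0,"dz": -1,"yaw": 0,"hand": 15},
  {"dx": 0,"dy": 0,"dz": -1,"yaw": 0,"hand": 15},
  {"dx": 0,"dy": 0,"dz": -1,"yaw": 0,"hand": 15},
  {"dx": 0,"dy": 0,"dz": 0,"yaw": 0,"hand": 15},
])

```text
clock: 7.02
position: [0.5989, -0.1227, 0.2925]
tcp_rot: [40.3, 90.0, -82.9]
wrist_force: [0.1, -0.0, -0.9]
grip_width: 0.0232
```

>>> arm_command([
  {"dx": 0,"dy": 0,"dz": -2,"yaw": 0,"hand": 15},
  {"dx": 0,"dy": 0,"dz": -2,"yaw": 0,"hand": 15},
  {"dx": 0,"dy": 0,"dz": -2,"yaw": 0,"hand": 15},
  {"dx": 0,"dy": 0,"dz": -1,"yaw": 0,"hand": 15},
  {"dx": 0,"dy": 0,"dz": 0,"yaw": 0,"hand": 15},
])

```text
clock: 7.43
position: [0.5989, -0.1227, 0.2854]
tcp_rot: [-7.9, 90.0, -131.1]
wrist_force: [0.2, 1.0, -1.4]
grip_width: 0.0232
```

```bash
python3 -c "
from h import *
grab('wrist','w4')"; python3 st.py ; python3 gm.py w4
```

```text
t 7.48 pos [ 598.9 -122.7  285.6] jaw -33.2 xdir [-0. -0. -1.] F [ 0.9  0.1 -0.9] M [-0.08 -0.07 -0.04] w 23.1 q [ 23  33 -19 102  14  48 -36]
n 11180 ztop 161.429780993946 topcircle ((599.0098876953125, -123.08612060546875), 12.8330659866333)
axis at z 129 [ 5.98100e+02 -1.22962e+02  3.00000e-03 -3.00000e-03] res 0.2326155669336827 tip est [ 597.8 -122.7] 36.4 TCP [ 598.9 -122.7  285.4]
pin n 1244
pin centre [ 604.8 -113.1] 2.5529827413259776 38.795109738062244 71.23469836913907
block [26. 78.] 5823 [array([538.6,  25.2]), array([43. , 42.9]), np.float64(84.5)] 68.97566112625448
block [629. 156.] 1073 [array([ 743.3, -149.8]), array([46.1,  9.6]), np.float64(69.3)] 69.68381523321457
block [318. 259.] 5708 [array([ 598. , -122.3]), array([50.8, 50.2]), np.float64(35.6)] 69.07404497201495
```

View pics/w4.png

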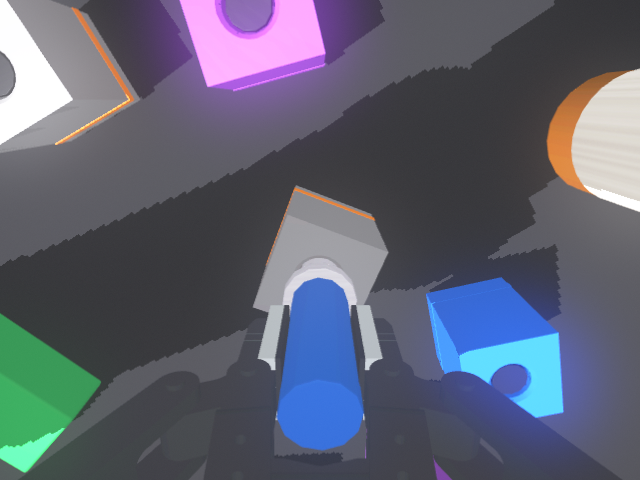

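Block g3's bore has taken the gauge to about 33 mm with almost no resistance, and a bad one stops at 18 mm, so this is the good coupling. I'll seat it gently.

>>> arm_command([
  {"dx": 0,"dy": 0,"dz": -3,"yaw": 0,"hand": 15},
  {"dx": 0,"dy": 0,"dz": -3,"yaw": 0,"hand": 15},
  {"dx": 0,"dy": 0,"dz": -3,"yaw": 0,"hand": 15},
  {"dx": 0,"dy": 0,"dz": -3,"yaw": 0,"hand": 15},
  {"dx": 0,"dy": 0,"dz": -1,"yaw": 0,"hand": 15},
])

```text
clock: 7.9
position: [0.5988, -0.1227, 0.2721]
tcp_rot: [-59.2, 90.0, 177.6]
wrist_force: [1.4, -0.9, 0.1]
grip_width: 0.0232
```

>>> arm_command([
  {"dx": 0,"dy": 0,"dz": -0.5,"yaw": 0,"hand": 15},
  {"dx": 0,"dy": 0,"dz": -0.5,"yaw": 0,"hand": 15},
  {"dx": 0,"dy": 0,"dz": -0.5,"yaw": 0,"hand": 15},
  {"dx": 0,"dy": 0,"dz": -0.5,"yaw": 0,"hand": 15},
  {"dx": 0,"dy": 0,"dz": 0,"yaw": 0,"hand": 15},
])

```text
clock: 8.32
position: [0.5988, -0.1227, 0.2707]
tcp_rot: [-26.0, 90.0, -149.2]
wrist_force: [0.3, -0.7, -0.5]
grip_width: 0.0232
```

>>> arm_command([
  {"dx": 0,"dy": 0,"dz": -0.5,"yaw": 0,"hand": 15},
  {"dx": 0,"dy": 0,"dz": -0.5,"yaw": 0,"hand": 15},
  {"dx": 0,"dy": 0,"dz": 0,"yaw": 0,"hand": 15},
  {"dx": 0,"dy": 0,"dz": 0,"yaw": 0,"hand": 15},
  {"dx": 0,"dy": 0,"dz": 0,"yaw": 0,"hand": 15},
])

```text
clock: 8.73
position: [0.5989, -0.1226, 0.2697]
tcp_rot: [-70.4, 90.0, 166.4]
wrist_force: [0.2, -0.0, -0.1]
grip_width: 0.023
```

>>> arm_command([
  {"dx": 0,"dy": 0,"dz": -0.5,"yaw": 0,"hand": 15},
  {"dx": 0,"dy": 0,"dz": 0,"yaw": 0,"hand": 15},
  {"dx": 0,"dy": 0,"dz": -0.5,"yaw": 0,"hand": 15},
  {"dx": 0,"dy": 0,"dz": 0,"yaw": 0,"hand": 15},
  {"dx": 0,"dy": 0,"dz": 0,"yaw": 0,"hand": 15},
])

```text
clock: 9.15
position: [0.5989, -0.1226, 0.2691]
tcp_rot: [42.6, 90.0, -80.6]
wrist_force: [-2.1, 0.5, 3.9]
grip_width: 0.0232
```

>>> arm_command([
  {"dx": 0,"dy": 0,"dz": -0.5,"yaw": 0,"hand": 15},
  {"dx": 0,"dy": 0,"dz": 0,"yaw": 0,"hand": 15},
  {"dx": 0,"dy": 0,"dz": -0.5,"yaw": 0,"hand": 15},
  {"dx": 0,"dy": 0,"dz": 0,"yaw": 0,"hand": 15},
  {"dx": 0,"dy": 0,"dz": 0,"yaw": 0,"hand": 15},
])

```text
clock: 9.57
position: [0.599, -0.1225, 0.2691]
tcp_rot: [70.5, 90.0, -52.7]
wrist_force: [-4.0, 1.1, 10.8]
grip_width: 0.0233
```

>>> arm_command([
  {"dx": 0,"dy": 0,"dz": 0,"yaw": 0,"hand": 70},
  {"dx": 0,"dy": 0,"dz": 0,"yaw": 0,"hand": 70},
  {"dx": 0,"dy": 0,"dz": 0,"yaw": 0,"hand": 70},
  {"dx": 0,"dy": 0,"dz": 0,"yaw": 0,"hand": 70},
  {"dx": 0,"dy": 0,"dz": 0,"yaw": 0,"hand": 70},
])

```text
clock: 9.98
position: [0.5988, -0.1227, 0.2674]
tcp_rot: [-69.4, 90.0, 167.4]
wrist_force: [0.2, -0.1, 0.0]
grip_width: 0.0699
```

>>> arm_command([
  {"dx": 0,"dy": 0,"dz": 10,"yaw": 0,"hand": 70},
  {"dx": 0,"dy": 0,"dz": 30,"yaw": 0,"hand": 70},
  {"dx": 0,"dy": 0,"dz": 35,"yaw": 0,"hand": 70},
  {"dx": 0,"dy": 0,"dz": 35,"yaw": 0,"hand": 70},
  {"dx": 0,"dy": 0,"dz": 10,"yaw": 0,"hand": 70},
])

```text
clock: 10.4
position: [0.6003, -0.1224, 0.3942]
tcp_rot: [112.7, 89.5, -10.5]
wrist_force: [0.2, -0.8, 0.7]
grip_width: 0.0698
```

```bash
python3 -c "
from h import *
grab('wrist','w5')"; python3 st.py 535 30 265 -5.6; python3 gm.py w5
```

```text
t 10.45 pos [ 600.3 -122.4  394.2] jaw -33.2 xdir [ 0.0098 -0.0021 -0.9999] F [ 1.2 -0.7  1.2] M [ 0.04 -0.01 -0.04] w 69.7 q [ 25  26 -22  97  11  59 -34]
d [ -65.3  152.4 -129.2] dyaw 27.6
n 1462 ztop 145.61370427795973 topcircle ((598.7206420898438, -122.52666473388672), 12.030355453491211)
axis at z 136 [ 5.98255e+02 -1.23022e+02  6.90000e-02 -3.60000e-02] res 0.1500369237697628 tip est [ 590.3 -118.9] 20.6 TCP [ 600.3 -122.4  394.2]
pin n 0
block [105.  84.] 5943 [array([534.4,  29.9]), array([51.1, 51.6]), np.float64(84.7)] 68.95505052033263
block [518. 126.] 492 [array([ 753.7, -146.4]), array([64.9, 24.3]), np.float64(51.9)] 70.10559594232669
block [312. 211.] 2572 [array([ 597.9, -122.3]), array([50.4, 50.2]), np.float64(35.7)] 69.07047358636984
```

View pics/w5.png

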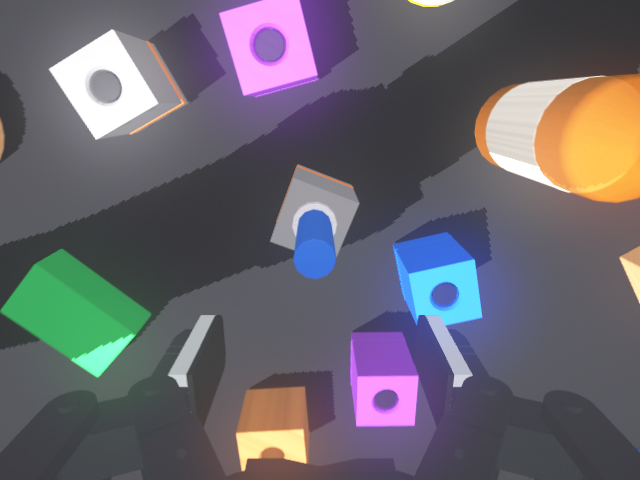

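The gauge stands upright and fully home: its top is at z≈145 mm, and home predicts 144. Next is block g2 at (105,84) in this image, world (535,30), block angle about -5.6°.

>>> arm_command([
  {"dx": -11,"dy": 25,"dz": 0,"yaw": 4.6,"hand": 75},
  {"dx": -11,"dy": 25,"dz": 0,"yaw": 4.6,"hand": 75},
  {"dx": -11,"dy": 25,"dz": 0,"yaw": 4.6,"hand": 75},
  {"dx": -11,"dy": 25,"dz": 0,"yaw": 4.6,"hand": 75},
  {"dx": -11,"dy": 25,"dz": 0,"yaw": 4.6,"hand": 75},
])

```text
clock: 10.87
position: [0.5429, 0.0034, 0.3872]
tcp_rot: [-71.0, 89.9, -171.0]
wrist_force: [0.7, 0.6, -0.1]
grip_width: 0.0751
```

>>> arm_command([
  {"dx": -9,"dy": 27,"dz": 0,"yaw": 4.6,"hand": 75},
  {"dx": 0,"dy": 0,"dz": 0,"yaw": 0,"hand": 75},
  {"dx": 0,"dy": 0,"dz": -30,"yaw": 0,"hand": 75},
  {"dx": 0,"dy": 0,"dz": -30,"yaw": 0,"hand": 75},
  {"dx": 0,"dy": 0,"dz": 0,"yaw": 0,"hand": 75},
])

```text
clock: 11.28
position: [0.5327, 0.0285, 0.3227]
tcp_rot: [-81.0, 89.4, -176.7]
wrist_force: [-2.0, -0.7, -0.9]
grip_width: 0.0751
```

```bash
python3 -c "
from h import *
grab('wrist','w6')"; python3 st.py 534.7 30 205 -5.5; python3 gm.py w6 | grep block
```

```text
t 11.33 pos [533.7  28.8 325.1] jaw -5.62 xdir [-6.8e-03 -2.0e-04 -1.0e+00] F [0.5 0.5 0.4] M [-0.03 -0.    0.  ] w 74.8 q [ 17  25 -29 110  16  49 -26]
d [   1.     1.2 -120.1] dyaw 0.12Traceback (most recent call last):
  File "gm.py", line 10, in <module>
    top=P[:,2]>np.percentile(P[:,2],99)-4
               ~~~~~~~~~~~~~^^^^^^^^^^^
    return _quantile_unchecked(
        a, q, axis, out, overwrite_input, method, keepdims, weights)
    return _ureduce(a,
                    func=_quantile_ureduce_func,
    ...<5 lines>...
                    overwrite_input=overwrite_input,
                    method=method)
    r = func(a, **kwargs)
    result = _quantile(arr,
                       quantiles=q,
    ...<2 lines>...
                       out=out,
                       weights=wgt)
    slices_having_nans = np.isnan(arr[-1, ...])
                                  ~~~^^^^^^^^^
IndexError: index -1 is out of bounds for axis 0 with size 0
```

View pics/w6.png

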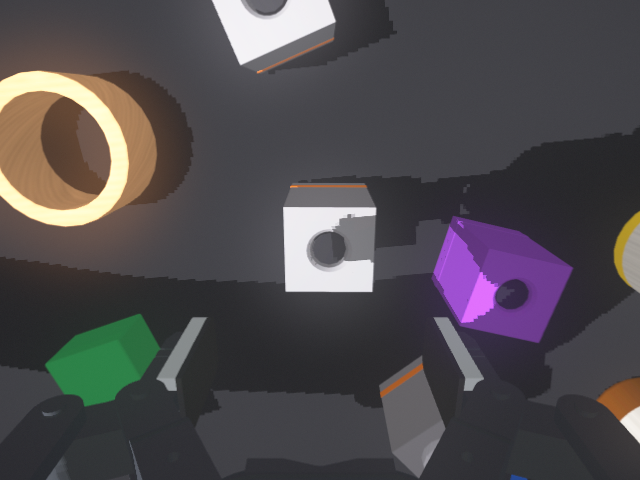

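The wrist image shows the grey block at (329,250), square to the jaws, with the purple decoy at (500,280) clear of the fingers. Going down.

>>> arm_command([
  {"dx": 0,"dy": 0.5,"dz": -30,"yaw": 0,"hand": 75},
  {"dx": 0,"dy": 0,"dz": -30,"yaw": 0,"hand": 75},
  {"dx": 0,"dy": 0,"dz": -30,"yaw": 0,"hand": 75},
  {"dx": 0,"dy": 0,"dz": -20,"yaw": 0,"hand": 75},
  {"dx": 0,"dy": 0,"dz": -8,"yaw": 0,"hand": 75},
])

```text
clock: 11.75
position: [0.5347, 0.0295, 0.2083]
tcp_rot: [-77.2, 89.8, -172.8]
wrist_force: [-0.1, -0.3, 0.5]
grip_width: 0.075
```

>>> arm_command([
  {"dx": 0,"dy": 0,"dz": 0,"yaw": 0,"hand": 75},
  {"dx": 0,"dy": 0,"dz": 0,"yaw": 0,"hand": 42},
  {"dx": 0,"dy": 0,"dz": 0,"yaw": 0,"hand": 42},
  {"dx": 0,"dy": 0,"dz": 0,"yaw": 0,"hand": 42},
  {"dx": 0,"dy": 0,"dz": 0,"yaw": 0,"hand": 42},
])

```text
clock: 12.17
position: [0.5358, 0.03, 0.2117]
tcp_rot: [94.7, 89.8, -0.9]
wrist_force: [-0.8, -0.2, 7.5]
grip_width: 0.0491
```

>>> arm_command([
  {"dx": 0,"dy": 0,"dz": 0,"yaw": 0,"hand": 42},
  {"dx": 0,"dy": 0,"dz": 15,"yaw": 0,"hand": 42},
  {"dx": 0,"dy": 0,"dz": 30,"yaw": 0,"hand": 42},
  {"dx": 0,"dy": 0,"dz": 30,"yaw": 0,"hand": 42},
  {"dx": 0,"dy": 0,"dz": 25,"yaw": 0,"hand": 42},
])

```text
clock: 12.58
position: [0.5348, 0.0299, 0.3118]
tcp_rot: [96.0, 89.9, 0.4]
wrist_force: [0.4, 0.2, -2.5]
grip_width: 0.0494
```

```bash
python3 st.py 581 357 310 9.7
```

```text
t 12.58 pos [534.8  29.9 311.8] jaw -5.59 xdir [ 0.001  0.    -1.   ] F [ 0.4  0.2 -2.5] M [ 0.03 -0.07 -0.02] w 49.4 q [ 17  26 -29 111  17  47 -27]
d [ 46.2 327.1  -1.8] dyaw 15.29
```

>>> arm_command([
  {"dx": 4,"dy": 30,"dz": 0,"yaw": 1.4,"hand": 42},
  {"dx": 4,"dy": 30,"dz": 0,"yaw": 1.4,"hand": 42},
  {"dx": 4,"dy": 30,"dz": 0,"yaw": 1.4,"hand": 42},
  {"dx": 4,"dy": 30,"dz": 0,"yaw": 1.4,"hand": 42},
  {"dx": 4,"dy": 30,"dz": 0,"yaw": 1.4,"hand": 42},
])

```text
clock: 13.0
position: [0.5547, 0.1808, 0.3103]
tcp_rot: [59.1, 90.0, -29.4]
wrist_force: [0.4, 0.4, -1.8]
grip_width: 0.0497
```

>>> arm_command([
  {"dx": 4,"dy": 30,"dz": 0,"yaw": 1.4,"hand": 42},
  {"dx": 4,"dy": 30,"dz": 0,"yaw": 1.4,"hand": 42},
  {"dx": 4,"dy": 30,"dz": 0,"yaw": 1.4,"hand": 42},
  {"dx": 4,"dy": 30,"dz": 0,"yaw": 1.4,"hand": 42},
  {"dx": 4,"dy": 30,"dz": 0,"yaw": 1.4,"hand": 42},
])

```text
clock: 13.42
position: [0.5748, 0.3309, 0.31]
tcp_rot: [2.3, 90.0, -79.2]
wrist_force: [0.9, -0.4, -3.5]
grip_width: 0.0495
```

>>> arm_command([
  {"dx": 6,"dy": 27,"dz": 0,"yaw": 1.3,"hand": 42},
  {"dx": 0,"dy": 0,"dz": 0,"yaw": 0,"hand": 42},
  {"dx": 0,"dy": 0,"dz": -20,"yaw": 0,"hand": 42},
  {"dx": 0,"dy": 0,"dz": -20,"yaw": 0,"hand": 42},
  {"dx": 0,"dy": 0,"dz": 0,"yaw": 0,"hand": 42},
])

```text
clock: 13.83
position: [0.5796, 0.3553, 0.2657]
tcp_rot: [-61.1, 89.6, -141.4]
wrist_force: [-1.2, -2.4, -3.6]
grip_width: 0.0494
```

```bash
python3 -c "
from h import *
grab('wrist','w7');grab('top','t7')"; python3 st.py 581 357 216 9.7
```

```text
t 13.93 pos [580.7 356.2 269.3] jaw 9.68 xdir [-0.0015 -0.0011 -1.    ] F [ 0.3  0.6 -2.2] M [ 0.    0.03 -0.01] w 49.3 q [-14  42 -30  91  25  54 -43]
d [  0.3   0.8 -53.3] dyaw 0.02
```

View pics/w7.png

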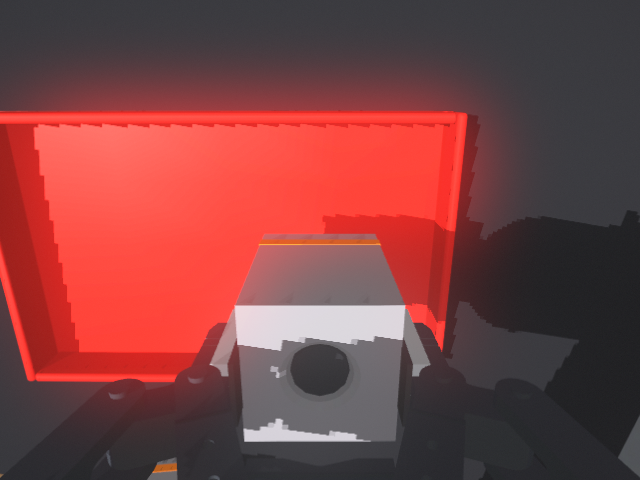

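View pics/t7.png

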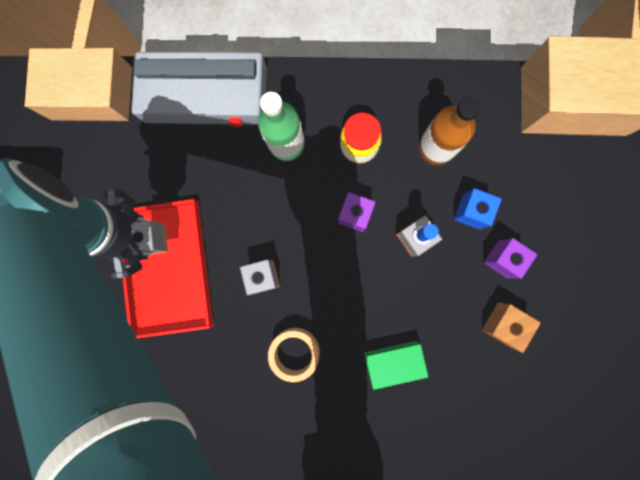

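The block hangs level and square over the far half of the tray, bore at (320,370) in the wrist image. In the top view the gauge stands in g3, and the bystanders are unmoved. Lowering.

>>> arm_command([
  {"dx": 0,"dy": 0,"dz": -20,"yaw": 0,"hand": 42},
  {"dx": 0,"dy": 0,"dz": -15,"yaw": 0,"hand": 42},
  {"dx": 0,"dy": 0,"dz": -8,"yaw": 0,"hand": 42},
  {"dx": 0,"dy": 0,"dz": -4,"yaw": 0,"hand": 42},
  {"dx": 0,"dy": 0,"dz": 0,"yaw": 0,"hand": 42},
])

```text
clock: 14.35
position: [0.5807, 0.3566, 0.2219]
tcp_rot: [-68.1, 89.9, -148.4]
wrist_force: [0.6, -0.5, -2.7]
grip_width: 0.0496
```

>>> arm_command([
  {"dx": 0,"dy": 0,"dz": -1,"yaw": 0,"hand": 42},
  {"dx": 0,"dy": 0,"dz": -1,"yaw": 0,"hand": 42},
  {"dx": 0,"dy": 0,"dz": -1,"yaw": 0,"hand": 42},
  {"dx": 0,"dy": 0,"dz": -1,"yaw": 0,"hand": 42},
  {"dx": 0,"dy": 0,"dz": 0,"yaw": 0,"hand": 42},
])

```text
clock: 14.77
position: [0.5809, 0.3568, 0.2188]
tcp_rot: [75.1, 90.0, -5.2]
wrist_force: [-0.1, -0.2, -2.4]
grip_width: 0.0491
```

>>> arm_command([
  {"dx": 0,"dy": 0,"dz": -1,"yaw": 0,"hand": 42},
  {"dx": 0,"dy": 0,"dz": 0,"yaw": 0,"hand": 42},
  {"dx": 0,"dy": 0,"dz": -1,"yaw": 0,"hand": 42},
  {"dx": 0,"dy": 0,"dz": 0,"yaw": 0,"hand": 42},
  {"dx": 0,"dy": 0,"dz": 0,"yaw": 0,"hand": 42},
])

```text
clock: 15.18
position: [0.5809, 0.3569, 0.2168]
tcp_rot: [108.4, 90.0, 28.1]
wrist_force: [1.1, 0.6, -1.3]
grip_width: 0.0493
```

>>> arm_command([
  {"dx": 0,"dy": 0,"dz": -0.5,"yaw": 0,"hand": 42},
  {"dx": 0,"dy": 0,"dz": 0,"yaw": 0,"hand": 42},
  {"dx": 0,"dy": 0,"dz": -0.5,"yaw": 0,"hand": 42},
  {"dx": 0,"dy": 0,"dz": 0,"yaw": 0,"hand": 42},
  {"dx": 0,"dy": 0,"dz": 0,"yaw": 0,"hand": 42},
])

```text
clock: 15.6
position: [0.5809, 0.357, 0.2168]
tcp_rot: [69.6, 90.0, -10.7]
wrist_force: [-3.2, -2.3, 6.3]
grip_width: 0.0495
```

Contact with the tray floor at the expected 216.7. Releasing and lifting.

>>> arm_command([
  {"dx": 0,"dy": 0,"dz": 0,"yaw": 0,"hand": 65},
  {"dx": 0,"dy": 0,"dz": 0,"yaw": 0,"hand": 70},
  {"dx": 0,"dy": 0,"dz": 0,"yaw": 0,"hand": 75},
  {"dx": 0,"dy": 0,"dz": 0,"yaw": 0,"hand": 75},
  {"dx": 0,"dy": 0,"dz": 0,"yaw": 0,"hand": 75},
])

```text
clock: 16.02
position: [0.5809, 0.3568, 0.2155]
tcp_rot: [-97.5, 90.0, -177.8]
wrist_force: [0.1, 0.4, -0.5]
grip_width: 0.0751
```

>>> arm_command([
  {"dx": 0,"dy": 0,"dz": 10,"yaw": 0,"hand": 75},
  {"dx": 0,"dy": 0,"dz": 25,"yaw": 0,"hand": 75},
  {"dx": 0,"dy": 0,"dz": 30,"yaw": 0,"hand": 75},
  {"dx": 0,"dy": 0,"dz": 30,"yaw": 0,"hand": 75},
  {"dx": 0,"dy": 0,"dz": 5,"yaw": 0,"hand": 75},
])

```text
clock: 16.43
position: [0.5819, 0.3583, 0.3225]
tcp_rot: [115.1, 89.5, 34.8]
wrist_force: [0.7, 0.8, 0.7]
grip_width: 0.075
```

```bash
python3 st.py 517.3 161 300 16.6
```

```text
t 16.43 pos [581.9 358.3 322.5] jaw 9.7 xdir [ 0.0078  0.0054 -1.    ] F [0.7 0.8 0.7] M [ 0.04 -0.06 -0.03] w 75.0 q [-13  39 -32  89  23  58 -42]
d [ -64.6 -197.3  -22.5] dyaw 6.9
```

>>> arm_command([
  {"dx": -9,"dy": -28,"dz": 0,"yaw": 1,"hand": 75},
  {"dx": -9,"dy": -28,"dz": 0,"yaw": 1,"hand": 75},
  {"dx": -9,"dy": -28,"dz": 0,"yaw": 1,"hand": 75},
  {"dx": -9,"dy": -28,"dz": 0,"yaw": 1,"hand": 75},
  {"dx": -9,"dy": -28,"dz": 0,"yaw": 1,"hand": 75},
])

```text
clock: 16.85
position: [0.5352, 0.2157, 0.3162]
tcp_rot: [67.2, 90.0, -8.0]
wrist_force: [0.4, 0.2, -0.5]
grip_width: 0.0753
```

>>> arm_command([
  {"dx": -9,"dy": -28,"dz": 0,"yaw": 1,"hand": 75},
  {"dx": -10,"dy": -28,"dz": 0,"yaw": 0.9,"hand": 75},
  {"dx": 0,"dy": 0,"dz": 0,"yaw": 0,"hand": 75},
  {"dx": 0,"dy": 0,"dz": 0,"yaw": 0,"hand": 75},
  {"dx": 0,"dy": 0,"dz": 0,"yaw": 0,"hand": 75},
])

```text
clock: 17.27
position: [0.5172, 0.1613, 0.3164]
tcp_rot: [102.2, 89.9, 28.8]
wrist_force: [-0.8, -0.0, -0.3]
grip_width: 0.0749
```

```bash
python3 -c "
from h import *
grab('wrist','w8')
im,d,X=ld('wrist','w8'); hsv=cv2.cvtColor(im,cv2.COLOR_RGB2HSV)
m=(d>0)&(X[...,2]>.066)&(X[...,2]<.074)&(hsv[...,1]<60)
n,l,st,ce=cv2.connectedComponentsWithStats(m.astype(np.uint8))
for i in range(1,n):
    if st[i,4]>400:
        Q=X[l==i]*1000; print('block',np.round(ce[i]),st[i,4],[np.round(a,1) for a in cv2.minAreaRect(Q[:,:2].astype(np.float32))],np.median(Q[:,2]))
"; python3 st.py 517.3 161 208 16.6
```

```text
block [320. 256.] 6868 [array([516.9, 160.4]), array([50.2, 51.1]), np.float64(16.8)] 69.02519605260389
block [319. 257.] 449 [array([516.8, 160.8]), array([18.1, 17.8]), np.float64(57.4)] 66.44405801832667
t 17.32 pos [517.1 161.9 316.3] jaw 16.65 xdir [ 0.0013  0.0011 -1.    ] F [-0.8 -0.3 -0.2] M [ 0.01 -0.02 -0.05] w 74.8 q [  8  28 -36 110  21  49 -23]
d [   0.2   -0.9 -108.3] dyaw -0.05
```

View pics/w8.png

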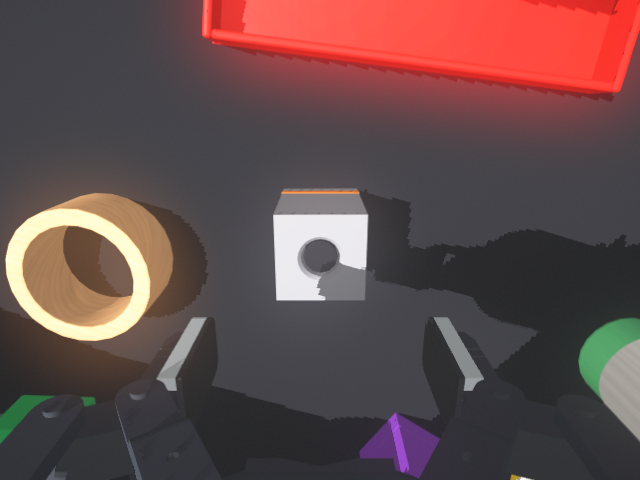

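The last grey block is centred at (320,256) and square to the jaws. The tape core at (80,265) is clear.

>>> arm_command([
  {"dx": 0,"dy": -0.7,"dz": -30,"yaw": 0,"hand": 75},
  {"dx": 0,"dy": 0,"dz": -30,"yaw": 0,"hand": 75},
  {"dx": 0,"dy": 0,"dz": -30,"yaw": 0,"hand": 75},
  {"dx": 0,"dy": 0,"dz": -12,"yaw": 0,"hand": 75},
  {"dx": 0,"dy": 0,"dz": -5,"yaw": 0,"hand": 75},
])

```text
clock: 17.73
position: [0.5161, 0.1612, 0.2066]
tcp_rot: [-101.1, 89.8, -174.4]
wrist_force: [-0.3, -0.0, -0.6]
grip_width: 0.0745
```

>>> arm_command([
  {"dx": 0,"dy": 0,"dz": 0,"yaw": 0,"hand": 75},
  {"dx": 0,"dy": 0,"dz": 0,"yaw": 0,"hand": 42},
  {"dx": 0,"dy": 0,"dz": 0,"yaw": 0,"hand": 42},
  {"dx": 0,"dy": 0,"dz": 0,"yaw": 0,"hand": 42},
  {"dx": 0,"dy": 0,"dz": 0,"yaw": 0,"hand": 42},
])

```text
clock: 18.15
position: [0.5176, 0.1606, 0.2104]
tcp_rot: [91.3, 89.8, 17.9]
wrist_force: [0.6, 1.0, 6.8]
grip_width: 0.0496
```

>>> arm_command([
  {"dx": 0,"dy": 0,"dz": 0,"yaw": 0,"hand": 42},
  {"dx": 0,"dy": 0,"dz": 15,"yaw": 0,"hand": 42},
  {"dx": 0,"dy": 0,"dz": 25,"yaw": 0,"hand": 42},
  {"dx": 0,"dy": 0,"dz": 20,"yaw": 0,"hand": 42},
  {"dx": 0,"dy": 0,"dz": 10,"yaw": 0,"hand": 42},
])

```text
clock: 18.57
position: [0.5173, 0.1602, 0.281]
tcp_rot: [84.3, 89.8, 10.9]
wrist_force: [0.0, 0.5, -2.6]
grip_width: 0.0493
```

```bash
python3 st.py 473 339 216 9.7
```

```text
t 18.57 pos [517.3 160.2 281. ] jaw 16.58 xdir [ 3.e-03  6.e-04 -1.e+00] F [ 0.   0.5 -2.6] M [-0.03  0.01  0.03] w 49.3 q [  6  31 -34 111  24  45 -25]
d [-44.3 178.8 -65. ] dyaw -6.88
```

>>> arm_command([
  {"dx": -7,"dy": 28,"dz": 0,"yaw": -1,"hand": 42},
  {"dx": -7,"dy": 28,"dz": 0,"yaw": -1,"hand": 42},
  {"dx": -7,"dy": 28,"dz": 0,"yaw": -1,"hand": 42},
  {"dx": -7,"dy": 28,"dz": 0,"yaw": -1,"hand": 42},
  {"dx": -7,"dy": 28,"dz": 0,"yaw": -1,"hand": 42},
])

```text
clock: 18.98
position: [0.4813, 0.3008, 0.2783]
tcp_rot: [-39.0, 90.0, -117.5]
wrist_force: [0.9, -0.0, -1.6]
grip_width: 0.0497
```

>>> arm_command([
  {"dx": -7,"dy": 28,"dz": 0,"yaw": -1,"hand": 42},
  {"dx": -2,"dy": 11,"dz": 0,"yaw": -1,"hand": 42},
  {"dx": 0,"dy": 0,"dz": 0,"yaw": 0,"hand": 42},
  {"dx": 0,"dy": 0,"dz": -20,"yaw": 0,"hand": 42},
  {"dx": 0,"dy": 0,"dz": 0,"yaw": 0,"hand": 42},
])

```text
clock: 19.4
position: [0.4723, 0.3373, 0.2558]
tcp_rot: [-51.2, 89.7, -131.6]
wrist_force: [-0.9, -1.2, -3.0]
grip_width: 0.0492
```

```bash
python3 -c "
from h import *
grab('wrist','w9')"; python3 st.py 473 339 216 9.7
```

```text
t 19.45 pos [472.6 337.3 256.8] jaw 9.55 xdir [-0.0035 -0.0039 -1.    ] F [-0.7 -0.1 -2.7] M [-0.02 -0.02 -0.06] w 49.4 q [-15  36 -31 106  25  46 -50]
d [  0.4   1.7 -40.8] dyaw 0.15
```

View pics/w9.png

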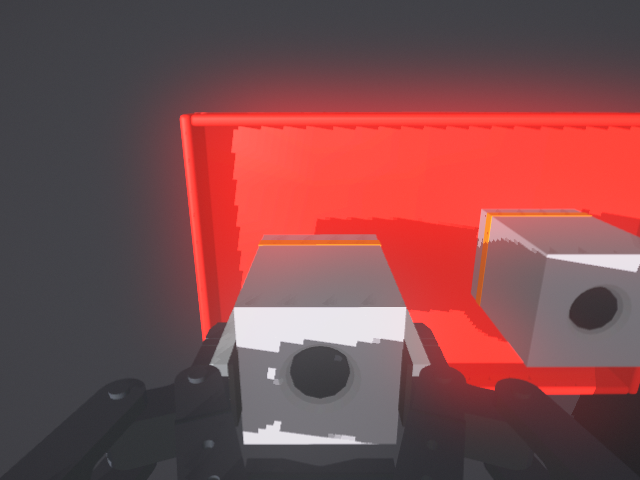

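The second block hangs at (320,370) over the near half of the tray, and the first stands upright at (580,300) on the tray floor. Lowering.

>>> arm_command([
  {"dx": 0,"dy": 0,"dz": -16,"yaw": 0,"hand": 42},
  {"dx": 0,"dy": 0,"dz": -12,"yaw": 0,"hand": 42},
  {"dx": 0,"dy": 0,"dz": -6,"yaw": 0,"hand": 42},
  {"dx": 0,"dy": 0,"dz": -2,"yaw": 0,"hand": 42},
  {"dx": 0,"dy": 0,"dz": 0,"yaw": 0,"hand": 42},
])

```text
clock: 19.87
position: [0.4729, 0.3388, 0.2222]
tcp_rot: [-62.5, 89.9, -142.9]
wrist_force: [-0.3, -0.1, -1.6]
grip_width: 0.0496
```

>>> arm_command([
  {"dx": 0,"dy": 0,"dz": -1,"yaw": 0,"hand": 42},
  {"dx": 0,"dy": 0,"dz": -1,"yaw": 0,"hand": 42},
  {"dx": 0,"dy": 0,"dz": -1,"yaw": 0,"hand": 42},
  {"dx": 0,"dy": 0,"dz": 0,"yaw": 0,"hand": 42},
  {"dx": 0,"dy": 0,"dz": 0,"yaw": 0,"hand": 42},
])

```text
clock: 20.28
position: [0.4729, 0.3392, 0.2199]
tcp_rot: [97.2, 90.0, 16.8]
wrist_force: [-0.3, 0.1, -2.4]
grip_width: 0.0499
```

>>> arm_command([
  {"dx": 0,"dy": 0,"dz": -1,"yaw": 0,"hand": 42},
  {"dx": 0,"dy": 0,"dz": -1,"yaw": 0,"hand": 42},
  {"dx": 0,"dy": 0,"dz": -1,"yaw": 0,"hand": 42},
  {"dx": 0,"dy": 0,"dz": 0,"yaw": 0,"hand": 42},
  {"dx": 0,"dy": 0,"dz": 0,"yaw": 0,"hand": 42},
])

```text
clock: 20.7
position: [0.4728, 0.3391, 0.2166]
tcp_rot: [-57.6, 90.0, -138.0]
wrist_force: [0.3, 0.0, -2.8]
grip_width: 0.0496
```

>>> arm_command([
  {"dx": 0,"dy": 0,"dz": -1,"yaw": 0,"hand": 42},
  {"dx": 0,"dy": 0,"dz": 0,"yaw": 0,"hand": 42},
  {"dx": 0,"dy": 0,"dz": -0.5,"yaw": 0,"hand": 42},
  {"dx": 0,"dy": 0,"dz": 0,"yaw": 0,"hand": 42},
  {"dx": 0,"dy": 0,"dz": 0,"yaw": 0,"hand": 42},
])

```text
clock: 21.12
position: [0.4728, 0.3392, 0.2155]
tcp_rot: [10.0, 90.0, -70.4]
wrist_force: [-1.1, -1.1, 2.6]
grip_width: 0.0493
```

Contact at 215.5, as expected. Releasing, lifting and backing off to look.

>>> arm_command([
  {"dx": 0,"dy": 0,"dz": 0,"yaw": 0,"hand": 65},
  {"dx": 0,"dy": 0,"dz": 0,"yaw": 0,"hand": 70},
  {"dx": 0,"dy": 0,"dz": 0,"yaw": 0,"hand": 72},
  {"dx": 0,"dy": 0,"dz": 0,"yaw": 0,"hand": 72},
  {"dx": 0,"dy": 0,"dz": 0,"yaw": 0,"hand": 72},
])

```text
clock: 21.53
position: [0.473, 0.3392, 0.2152]
tcp_rot: [126.8, 90.0, 46.4]
wrist_force: [0.4, 0.1, 0.0]
grip_width: 0.0721
```

>>> arm_command([
  {"dx": 0,"dy": 0,"dz": 10,"yaw": 0,"hand": 72},
  {"dx": 0,"dy": 0,"dz": 25,"yaw": 0,"hand": 72},
  {"dx": 0,"dy": 0,"dz": 35,"yaw": 0,"hand": 72},
  {"dx": 0,"dy": 0,"dz": 35,"yaw": 0,"hand": 72},
  {"dx": 0,"dy": 0,"dz": 35,"yaw": 0,"hand": 72},
])

```text
clock: 21.95
position: [0.4725, 0.3392, 0.3573]
tcp_rot: [-128.9, 90.0, 150.8]
wrist_force: [1.0, 0.3, 0.1]
grip_width: 0.072
```

>>> arm_command([
  {"dx": 0,"dy": -30,"dz": 0,"yaw": 0,"hand": 72},
  {"dx": 0,"dy": -30,"dz": 0,"yaw": 0,"hand": 72},
  {"dx": 0,"dy": -30,"dz": 0,"yaw": 0,"hand": 72},
  {"dx": 0,"dy": 0,"dz": 0,"yaw": 0,"hand": 72},
  {"dx": 0,"dy": 0,"dz": 0,"yaw": 0,"hand": 72},
])

```text
clock: 22.37
position: [0.4733, 0.2475, 0.356]
tcp_rot: [50.2, 89.9, -30.4]
wrist_force: [-0.1, 1.0, -0.3]
grip_width: 0.0721
```

```bash
cat > fin.py <<'E'
from h import *
grab('wrist','w10'); grab('top','t10'); grab('side','s10')
for n,s in(('wrist','w10'),('top','t10'),('side','s10')):
    im,d,X=ld(n,s); hsv=cv2.cvtColor(im,cv2.COLOR_RGB2HSV)
    m=(d>0)&(X[...,2]>.062)&(X[...,2]<.083)&(hsv[...,1]<60)&(X[...,0]<.7)&(X[...,0]>.4)&(X[...,1]<.42)
    k,l,st,ce=cv2.connectedComponentsWithStats(m.astype(np.uint8))
    for i in range(1,k):
        if st[i,4]>200:
            Q=X[l==i]*1000; Q=Q[abs(Q[:,2]-np.median(Q[:,2]))<4]
            A=np.c_[Q[:,:2]-Q[:,:2].mean(0),np.ones(len(Q))]; sl=np.linalg.lstsq(A,Q[:,2],rcond=None)[0]
            print(n,np.round(ce[i]),st[i,4],[np.round(a,1) for a in cv2.minAreaRect(Q[:,:2].astype(np.float32))],'z',round(np.median(Q[:,2]),1),'slope',np.round(sl[:2],3))
    if n!='wrist':
        b=(d>0)&(hsv[...,0]>100)&(hsv[...,0]<125)&(hsv[...,1]>120)&(np.hypot(X[...,0]-.598,X[...,1]+.122)<.03)&(X[...,2]>.09)
        print(n,'gauge top z',np.percentile(X[b][:,2],98) if b.sum() else None, X[b][:,:2].mean(0))
E
python3 fin.py; python3 st.py
```

```text
wrist [345.  80.] 7124 [array([471.7, 339.1]), array([50.1, 49.2]), np.float64(9.6)] z 74.0 slope [-0.001  0.002]
wrist [541.  81.] 7566 [array([580. , 357.2]), array([51.7, 49.1]), np.float64(9.5)] z 74.0 slope [0.001 0.002]
top [419. 236.] 571 [array([ 598.3, -121.4]), array([50. , 49.8]), np.float64(36.0)] z 71.1 slope [-0.003  0.   ]
top [150. 238.] 842 [array([579.7, 357.2]), array([49.5, 50. ]), np.float64(10.8)] z 76.3 slope [0.    0.001]
top gauge top z 0.14846139069228811 [ 0.59780557 -0.11853534]
side [538.  34.] 728 [array([  547.3, -1492.9]), array([367.4, 298.3]), np.float64(89.2)] z 66.4 slope [-0.002 -0.004]
side [375. 204.] 236 [array([ 594.4, -122. ]), array([41.5, 50.2]), np.float64(36.2)] z 70.9 slope [ 0.033 -0.01 ]
side [227. 374.] 1223 [array([580.3, 357.5]), array([51.4, 49.5]), np.float64(9.6)] z 75.7 slope [ 0.007 -0.011]
side [293. 402.] 1328 [array([472.3, 339.4]), array([49.4, 49.9]), np.float64(9.2)] z 75.7 slope [ 0.006 -0.007]
side gauge top z 0.14762191955596707 [ 0.59593701 -0.11561892]
t 22.52 pos [472.6 250.4 355.8] jaw 9.69 xdir [ 7.0e-04  1.2e-03 -1.0e+00] F [ 0.5  0.4 -0.3] M [0.01 0.07 0.03] w 72.4 q [ -2  24 -36 109  17  53 -37]
```

View pics/t10.png

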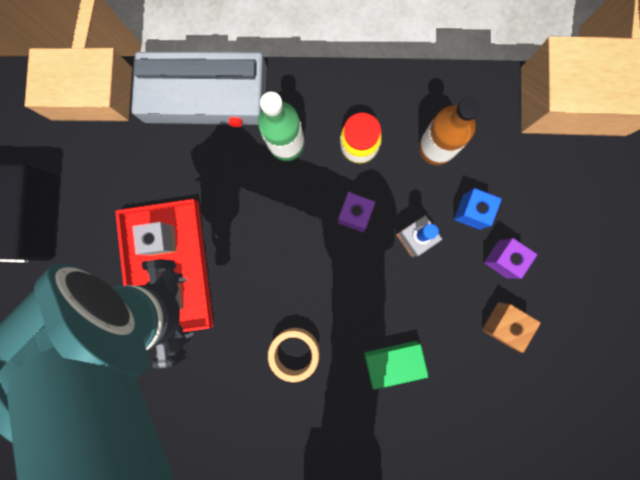

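View pics/s10.png

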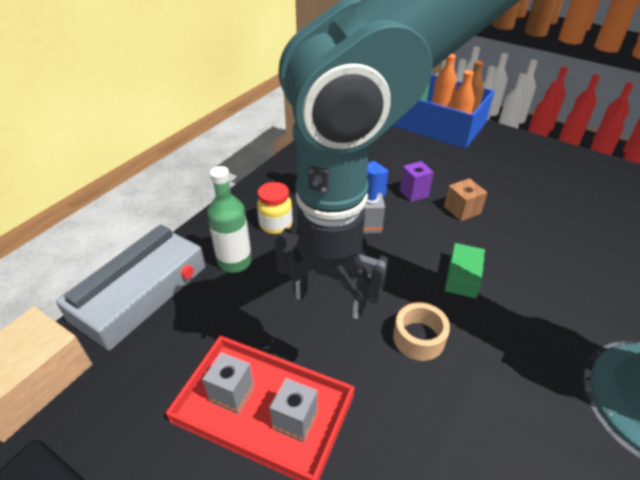

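```bash
python3 - <<'E'
from h import *
for n,s in(('wrist','w5'),('top','t10')):
    im,d,X=ld(n,s); hsv=cv2.cvtColor(im,cv2.COLOR_RGB2HSV)
    b=(d>0)&(hsv[...,0]>100)&(hsv[...,0]<125)&(hsv[...,1]>100)&(np.hypot(X[...,0]-.598,X[...,1]+.122)<.03)&(X[...,2]>.135)
    P=X[b]*1000; t=P[P[:,2]>np.percentile(P[:,2],90)-5]
    print(n,np.median(t[:,2]),cv2.minEnclosingCircle(t[:,:2].astype(np.float32)))
r.finish_job()
E
```

```text
wrist 144.0864385528604 ((598.5927734375, -121.86128234863281), 12.030403137207031)
top 146.29478539946717 ((599.10009765625, -121.18810272216797), 11.443890571594238)
the job is handed in; nothing more can be done
```

The job is handed in at about 22.5 s of the 72 s allowed. The good coupling was the first one I tried, the grey block nearest the gauge stand at about (0.598, -0.122) m.

- **Gauge:** it entered that bore without resistance well past the 18 mm stop. The collar met the top face, with about 11 N read at the wrist as I pressed it home. The last pictures show the handle top 75 mm above the block face, which is what fully home should give. It stands within about 1 mm of the block's middle, and the block moved less than 1 mm.
- **Rejects:** I did not gauge the other two, as the task says only one is good. Both stand upright on the floor of the red tray at about (0.580, 0.357) and (0.472, 0.339) m. Their tops read 74 to 76 mm, against the 75 mm expected.
- **Bystanders and gripper:** in the last top view the bottles, jar, tape core and green box look unmoved. The gripper was open, clear of everything and reading no force.

One reading disagreed: a rough top-of-range estimate put the gauge's top about 2 mm high. The median readings from the wrist and top cameras agreed with fully home. No check failed.

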